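# Take down the drying rack: studies into their frames, shelf onto the spare base

### The job

The three painted studies on the drying rack are dry: take the rack apart and lay each study face up in the tray frame made for its size, down flat in the recess. Plug the emptied shelf by its four corner posts fully home into the spare rack base, ready for the next batch. Set everything down, do not drop it, and keep the studies face up all the way.

Things in the scene. Friction and masses are not known exactly. Their poses are not given: they have to be found in the camera images.
- small_study: Small square study, red with an orange sun: plywood panel 52 (own x) x 52 (own y) x 18 mm thick, 70 g. Origin: centre of the underside; z out of the painted face. Starts face up on one half (+y) of the shelf's deck, underside 96 mm above the table, long side along the rack's x; grip it across the 52 mm.
- medium_study: Medium study, yellow field under a pale sky: plywood panel 84 (own x) x 52 (own y) x 18 mm thick, 100 g. Origin: centre of the underside; z out of the painted face. Starts face up on one half (+y) of the shelf's deck, underside 96 mm above the table, long side along the rack's x; grip it across the 52 mm.
- large_study: Large study, blue sea with two white sails: plywood panel 118 (own x) x 52 (own y) x 18 mm thick, 140 g. Origin: centre of the underside; z out of the painted face. Starts face up on the loaded base's other half (-y), below the shelf and seen through its rods, underside 26 mm above the table; free only once the shelf is off; grip it across the 52 mm.
- rack_shelf: Rack's upper shelf, loose, 280 g: deck as the bases', a 12 mm round post with a ball-shaped tip down from each corner. Origin: centre, at the post tips; deck top 92 mm, deck underside 79 mm above it. Lift it level by the middle of the centre bar (along own x, 12 mm wide and tall), free of rods for x within 25 mm. Posts start 22 mm deep in the loaded base. Fits either way round.
- loaded_base: Rack base under shelf and studies, fixed. Deck 214 (own x) x 150 (own y) mm, top 26 mm above the table: aluminium rim, centre bar along own x, thin rods along y at x = +-28, +-62, black 30 mm corner mouldings at (+-92, +-60) mm, all flush on top. Origin: centre of the underside.
- spare_base: Empty rack base, fixed, same as the loaded one (long side own x; origin: centre of the underside; deck top 26 mm). Corner sockets at (+-92, +-60) mm: square funnel mouth 26 mm, narrowing over 8 mm to a 16 mm bore, floor 22 mm below the deck top. Shelf fully home: its origin 4 mm above this one, its deck top 96 mm above the table.
- small_frame: White frame for the small study: shallow tray frame, loose on the table, 200 g. Outside 80 (own x) x 80 (own y) mm, rim 12 mm high, walls 9 mm. Recess 62 x 62 mm, its floor 5 mm above the underside: its panel drops in with a 5 mm gap all round and stands 11 mm proud of the rim. Origin: centre of the underside.
- medium_frame: Black frame for the medium study: shallow tray frame, loose on the table, 260 g. Outside 112 (own x) x 80 (own y) mm, rim 12 mm high, walls 9 mm. Recess 94 x 62 mm, its floor 5 mm above the underside: its panel drops in with a 5 mm gap all round and stands 11 mm proud of the rim. Origin: centre of the underside.
- large_frame: Brown wooden frame for the large study: shallow tray frame, loose on the table, 320 g. Outside 146 (own x) x 80 (own y) mm, rim 12 mm high, walls 9 mm. Recess 128 x 62 mm, its floor 5 mm above the underside: its panel drops in with a 5 mm gap all round and stands 11 mm proud of the rim. Origin: centre of the underside.

How it is judged (in metres and radians):
At the end, for the whole second after the job is handed in: Each study flat (0.06 rad) on the floor of its own size's frame (within 2.5 mm; centres within 10 mm), frames flat; shelf home in the spare base (origin under 7 mm above the base's, centres within 6 mm, axes 0.06 rad, level 0.04 rad); all released and at rest (horizontal distance between small_study and small_frame below 0.01 m and z of small_study in the frame of small_frame between 0.002 and 0.0075 m and angle between each of small_study, small_frame, medium_study, medium_frame, large_study, large_frame's own z axis and vertical below 0.06 rad and linear speed of each of small_study, small_frame, medium_study, medium_frame, large_study, large_frame, rack_shelf below 0.02 m/s and horizontal distance between medium_study and medium_frame below 0.01 m and z of medium_study in the frame of medium_frame between 0.002 and 0.0075 m and horizontal distance between large_study and large_frame below 0.01 m and z of large_study in the frame of large_frame between 0.002 and 0.0075 m and horizontal distance between rack_shelf and spare_base below 0.006 m and z of rack_shelf in the frame of spare_base between 0.001 and 0.007 m and angle between the x axis of rack_shelf and the x axis of spare_base, either way round below 0.06 rad and angle between rack_shelf's own z axis and vertical below 0.04 rad); the robot touches nothing.
It fails at once if a study is tipped on edge or turned over (more than 45 degrees from level) (angle between any of small_study, medium_study, large_study's own z axis and vertical above 0.785 rad).
It fails at once if a study or the shelf is dropped or thrown (moves faster than 0.7 m/s, a fall of 25 mm, with no finger on it) ((linear speed of small_study above 0.7 m/s and contact force between the fingers and small_study below 0.05 N) or (linear speed of medium_study above 0.7 m/s and contact force between the fingers and medium_study below 0.05 N) or (linear speed of large_study above 0.7 m/s and contact force between the fingers and large_study below 0.05 N) or (linear speed of rack_shelf above 0.7 m/s and contact force between the fingers and rack_shelf below 0.05 N)).
It also fails if it takes over 115 s, if anything falls off the work surface, if the arm or the gripper's body presses on something with over 40 N, if the wrist force passes 120 N, or if a joint passes its speed limit or range.

### The arm

A 6-joint arm with a two-finger parallel gripper is mounted at the origin on the work surface; the furniture and walls round the work are solid. World frame = base frame: x ahead of the robot, y to its left, z up, the work surface at z = 0. Lengths are in mm, angles in rad, forces in N, time in s.
With the tool pointing down it reaches from about 275 to 750 mm from the base axis. Payload 10.2 kg.
Tool frame: the origin (TCP) lies between the finger pads; the fingertips stand 8 mm ahead of it and the grasp point (between the pads) lies 11 mm behind it; z points along the fingers, x is the direction in which the jaws open and shut, and the axes are right-handed (so a half turn about z gives the same grasp; the last joint's range is limited). The gripper opens to 85 mm and grips with 20 to 120 N. Pads are 22 mm wide; open, the fingers measure 114 mm over their backs; the gripper's body (76 mm by 85 mm) begins 54 mm behind the grasp point. The pads swing forward as they close: fully open they stand 13 mm farther back than shut.
Start: joints at [0.979, 0.313, 1.498, -0, 1.331, -0.223], TCP at [189.274, 489.701, 239.294] pointing down, gripper open.
Joint ranges: [-2.94, 2.94], [-0.97, 2.17], [0.19, 2.56], [-1.23, 4.37], [0.02, 3.11], [-2.88, 2.88]. Speed limits (rad/s): [2.39, 2.39, 3.01, 3.14, 3.14, 3.14].

### API

Orientations are given as a unit quaternion [w, x, y, z].
In Python, from rig import sense, eyes, ctrl gives the robot as it stands.
- The arm moves only by the tool move_arm, never from a script. Its argument "rows" is a list that holds one entry, the list of rows, each a list of 5 numbers: the shift along the tool's x, y, z in mm, then the turn about the tool's z in units of 6 degrees (1.0 is 6 degrees), then the gripper command: -1 is shut, 1 is fully open, values between are in proportion. In form: [[[dx, dy, dz, roll, jaw], ...]]. A call has 1 to 12 rows; each row is the pose to reach, as a shift and turn from the pose measured when the call began, along the tool's axes at that moment; what a row does not reach only later rows make up. A row lasts 1/8 s, in which the tool goes at most 62.5 mm and 10.7 degrees, less where a joint would pass 70% of its speed; a pose out of reach is approached as far as the arm can. A call with a gripper value outside its range is refused whole. The fingers move at their own pace and stop on an object; "squeeze" is the grip in N (left out, the last holds). Time passes only in rows, so rows that repeat a pose let the fingers close. It gives the time, the measured TCP pose, the force and the opening at its end, in the units of the state.
- sense(): the state, without advancing time (a new reading comes with each control period).
- eyes.capture(name): name is "scene" or "top" or "wrist"; returns a dict with "color" (480x640x3 uint8, blue, green, red), "vertical_fov" (degrees; the focal length in pixels is half the picture's height over the tangent of half this angle, whatever the lens; pixels are square), "cx", "cy" (the principal point, pixels), "k1" (the pictures are not rectified: a ray, as slopes to the right and down, at radius r is drawn at 1 + k1 r^2 times it, then the intrinsics apply), "xyz" and "attitude" of the camera in the world. Camera axes: x right, y down, z forward; pixel columns grow to the right and rows downward; lengths in mm; the calibration is good to about 2 mm. A picture is of the moment at which its call begins. There is no depth.
- ctrl.finish_job(): hands the job in, once; it reports no verdict.
The state is a dict: "time_s": time; "joints": joint angles; "dq": joint speeds; "tau": joint torques, N m; "eef_pos": TCP position; "ee_rot": TCP orientation; "force": force on the tool from outside, world axes, zero at the start; "wrist_torque": the same for the moment, N m; "grip_width": opening from 0.0 (shut) to 1.0 (fully open).
Only numpy, scipy, OpenCV 4.12 (cv2) and the standard library are available. Lean on these libraries where they do the work, as an engineer would, in place of code of your own. Each camera call takes 0.05 s, during which the arm holds its last target. There are 200 camera calls.

## Working session

There is one attempt and no reset: what is moved stays moved. The work goes in short steps, Python scripts to look and compute and a tool call to move; the robot and the scene stay as the last step left them, time stands still between calls to the robot, and variables do not carry over. Pictures are saved under pics/ and viewed, about 12 in all and at most 16, crops included, and the job is handed in when it is done.

Besides the shell and the picture viewer there is one more tool, called after "Emit:" as name([rows], argument=value, ...), one row to a line, values as JSON. move_arm: Moves the arm, as the interface text tells. Its arguments: {"type":"object","properties":{"rows":{"type":"array","items":{"type":"array","items":{"type":"array","items":{"type":"number"}}}},"squeeze":{"type":"number"}},"required":["rows"]}

```bash
mkdir -p pics; ls; python3 - <<'E'
from rig import sense, eyes, ctrl
import cv2
s=sense()
print(s)
for n in ("scene","top"):
    c=eyes.capture(n); cv2.imwrite(f"pics/{n}0.png",c["color"]); print({k:v for k,v in c.items() if k!="color"})
E
```

```text
pics
{'time_s': 0.0, 'joints': array([ 9.78598220e-01,  3.13432669e-01,  1.49844435e+00,  2.11128568e-05,
        1.33101882e+00, -2.23386866e-01]), 'dq': array([-1.68000576e-05,  2.86057415e-04, -8.30564046e-04, -1.67709728e-03,
       -2.86305829e-03,  5.34545140e-04]), 'tau': array([-3.76307153e-04, -4.12262678e+01, -2.59739166e+01, -2.16566427e-04,
        4.23388265e-03,  3.19953216e-06]), 'eef_pos': array([189.12099647, 489.48137871, 238.74121115]), 'ee_rot': array([ 2.30707396e-04,  8.24776023e-01,  5.65459183e-01, -6.09463975e-04]), 'force': array([-0.49873481,  0.39887473,  0.13049241]), 'wrist_torque': array([ 0.04999786, -0.02275808, -0.05098707]), 'grip_width': 1.0005064924466844}
{'vertical_fov': 55.52457455822783, 'cx': 321.9078014615172, 'cy': 241.13744744548322, 'k1': -0.08462592191695405, 'xyz': array([-106.2993797 , -552.23951402,  632.12382615]), 'attitude': array([-0.42639825,  0.81264871, -0.35702638,  0.17412289])}
{'vertical_fov': 49.908795821459876, 'cx': 320.057598843152, 'cy': 230.63915590714444, 'k1': -0.07759161929947131, 'xyz': array([2.72460138e+02, 3.84460831e-02, 1.23770647e+03]), 'attitude': array([-0.05487238,  0.7132833 , -0.69698373,  0.0492914 ])}
```

View pics/top0.png

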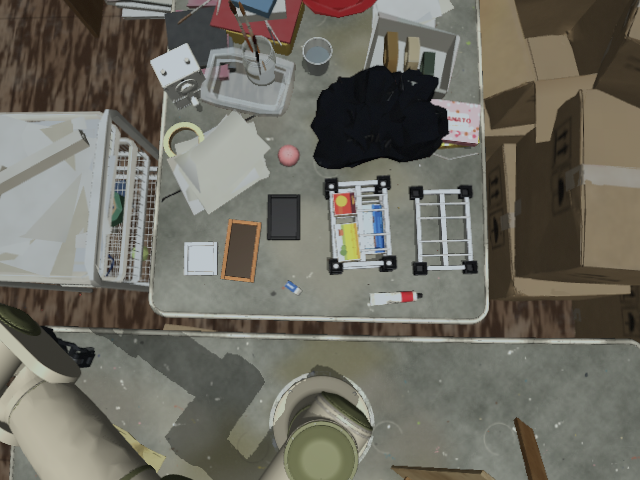

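View pics/scene0.png

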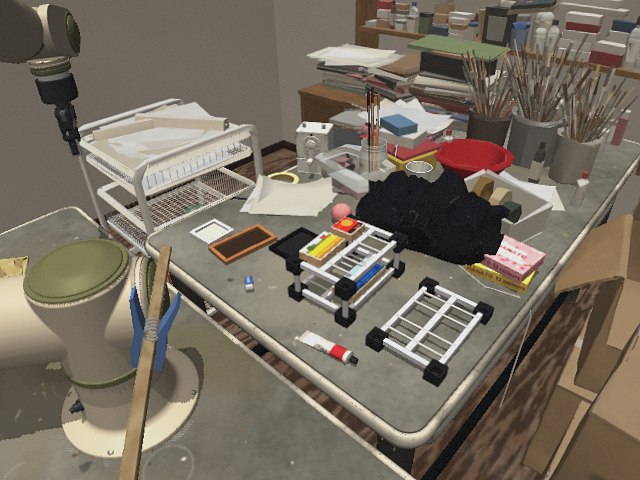

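The top view shows world +x up and +y left. The loaded rack is near px (360,225) and the spare base near (443,230). The white frame is at (200,258), brown at (240,250) and black at (283,217). In the scene view the cloth sits close to the rack's far side.

```bash
cat > h.py <<'E'
import numpy as np, cv2
from rig import sense, eyes, ctrl
from scipy.spatial.transform import Rotation as R
def rot(q): return R.from_quat([q[1],q[2],q[3],q[0]]).as_matrix()
def cast(c,px,z):
    "pixels -> world points on the plane z"
    f=240/np.tan(np.radians(c["vertical_fov"]/2))
    K=np.array([[f,0,c["cx"]],[0,f,c["cy"]],[0,0,1]])
    n=cv2.undistortPoints(np.asarray(px,float).reshape(-1,1,2),K,np.array([c["k1"],0,0,0])).reshape(-1,2)
    d=np.c_[n,np.ones(len(n))]@rot(c["attitude"]).T
    o=np.asarray(c["xyz"]); return o+d*((z-o[2])/d[:,2])[:,None]
def project(c,P):
    f=240/np.tan(np.radians(c["vertical_fov"]/2))
    v=(np.atleast_2d(P)-c["xyz"])@rot(c["attitude"]); n=v[:,:2]/v[:,2:]
    return n*(1+c["k1"]*(n**2).sum(1,keepdims=True))*f+[c["cx"],c["cy"]]
def mask(c,lo,hi,roi):
    m=cv2.inRange(cv2.cvtColor(c["color"],cv2.COLOR_BGR2HSV),np.array(lo),np.array(hi))
    x0,y0,x1,y1=roi; k=np.zeros_like(m); k[y0:y1,x0:x1]=m[y0:y1,x0:x1]; return k
def rect(c,m,z,n=1):
    "n largest blobs as world rectangles on plane z: centre, long, short, yaw of long side in degrees"
    cs=sorted(cv2.findContours(m,cv2.RETR_EXTERNAL,cv2.CHAIN_APPROX_NONE)[0],key=cv2.contourArea)[::-1][:n]
    out=[]
    for k in cs:
        w=cast(c,k.reshape(-1,2),z)[:,:2].astype(np.float32)
        (x,y),(a,b),t=cv2.minAreaRect(w)
        if a<b: a,b,t=b,a,t+90
        out.append([round(float(v),1) for v in (x,y,a,b,(t+90)%180-90)])
    return out
def yaw():
    s=sense(); X=rot(s["ee_rot"])[:,0]; return np.degrees(np.arctan2(X[1],X[0]))
def go(x,y,z,yw):
    "shift and roll for move_arm to bring the TCP to x,y,z with jaw direction at yaw yw (mod 180)"
    s=sense(); M=rot(s["ee_rot"]); d=M.T@(np.array([x,y,z])-s["eef_pos"])
    dy=(yw-yaw()+90)%180-90
    print("t %.2f tcp %s yaw %.1f grip %.3f F %s -> shift %s roll %.2f"%(s["time_s"],s["eef_pos"].round(1),yaw(),s["grip_width"],s["force"].round(1),d.round(1),-dy/6))
E
python3 - <<'E'
from h import *
c=eyes.capture("top")
print("white",rect(c,mask(c,(0,0,190),(180,50,255),(175,232,222,282)),12))
print("brown",rect(c,mask(c,(5,100,90),(20,255,255),(215,210,268,290)),12))
print("black",rect(c,mask(c,(0,0,0),(180,255,75),(262,188,306,246)),12))
print("small",rect(c,mask(c,(0,120,120),(15,255,255),(328,185,360,222)),114))
print("medium",rect(c,mask(c,(20,60,120),(40,255,255),(330,205,365,270)),114))
print("blue",rect(c,mask(c,(95,120,60),(120,255,255),(360,190,395,270)),44,6))
for z,roi in((96,(320,170,396,280)),(26,(405,180,485,280))):
    print("corners",z,rect(c,mask(c,(0,0,0),(180,255,60),roi),z,6))
im=c["color"][165:300,170:490]; cv2.imwrite("pics/t1.png",cv2.resize(im,None,fx=2.5,fy=2.5,interpolation=cv2.INTER_CUBIC))
E
```

```text
white [[381.0, 292.2, 77.1, 65.5, 3.0]]
brown [[403.0, 201.0, 145.6, 79.4, -5.2]]
black [[487.3, 102.0, 110.4, 77.7, 1.3]]
small [[501.8, -37.0, 44.3, 35.8, 6.2]]
medium [[416.7, -56.8, 81.6, 35.1, 7.3]]
blue [[474.2, -123.1, 50.2, 20.2, 3.8], [427.2, -126.5, 26.2, 18.7, 0.3], [510.1, -118.9, 19.0, 7.2, -88.7], [404.9, -129.0, 18.6, 0.0, -88.7]]
corners 96 [[371.6, -139.4, 35.8, 33.4, -88.7], [539.1, -10.3, 48.8, 29.5, 1.3], [551.0, -126.8, 39.6, 36.6, 1.4], [363.5, -25.0, 35.5, 28.8, 1.2]]
corners 26 [[368.7, -225.5, 33.3, 28.3, -88.8], [550.3, -215.9, 32.0, 31.9, 1.4], [373.5, -343.5, 35.6, 28.4, -88.8], [554.5, -335.8, 35.3, 34.1, -1.1], [534.4, -272.3, 2.5, 0.0, -0.7], [449.5, -276.2, 2.4, 0.0, -0.6]]
```

View pics/t1.png

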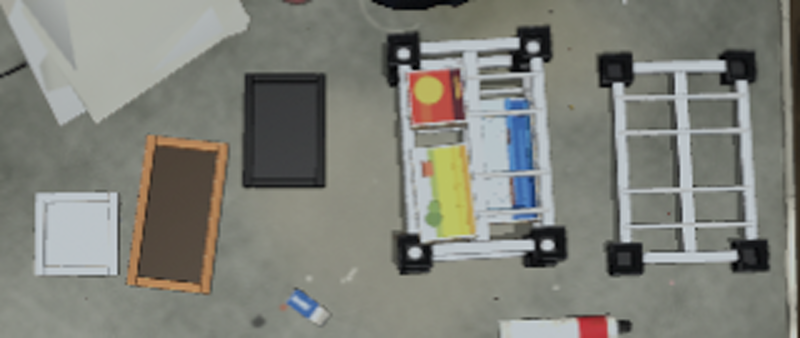

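```bash
python3 - <<'E'
from h import *
go(440,-55,300,94)
E
```

```text
t 0.15 tcp [189.2 489.6 238.9] yaw 68.9 grip 0.998 F [-0.4 -0.8 -0.3] -> shift [-417.6  430.3  -60.8] roll -4.19
```

Emit:
move_arm([
  [[-42,43,-20,-0.4,1],[-84,86,-40,-0.8,1],[-125,129,-61,-1.3,1],[-167,172,-61,-1.7,1],[-209,215,-61,-2.1,1],[-251,258,-61,-2.5,1],[-292,301,-61,-2.9,1],[-334,344,-61,-3.4,1],[-376,387,-61,-3.8,1],[-418,430,-61,-4.2,1],[-418,430,-61,-4.2,1],[-418,430,-61,-4.2,1]],
])

```text
time_s: 1.65
eef_pos: [439.3, -54.9, 300.0]
ee_rot: [-0.0, 0.682, 0.732, -0.0]
force: [0.2, 0.9, -0.9]
grip_width: 1.004
```

```bash
python3 - <<'E'
from h import *
go(440,-55,300,94)
c=eyes.capture("wrist"); print({k:v for k,v in c.items() if k!="color"}); cv2.imwrite("pics/w1.png",c["color"])
E
```

```text
t 1.65 tcp [439.3 -54.9 300. ] yaw 94.0 grip 1.004 F [ 0.2  0.9 -0.9] -> shift [-0.1  0.7 -0. ] roll 0.01
{'vertical_fov': 69.46369275310232, 'cx': 320.4327692467354, 'cy': 243.7536372379054, 'k1': -0.046767946127544556, 'xyz': array([364.27819318, -60.23015438, 435.13104216]), 'attitude': array([0.10075802, 0.67423038, 0.72347946, 0.10880577])}
```

View pics/w1.png

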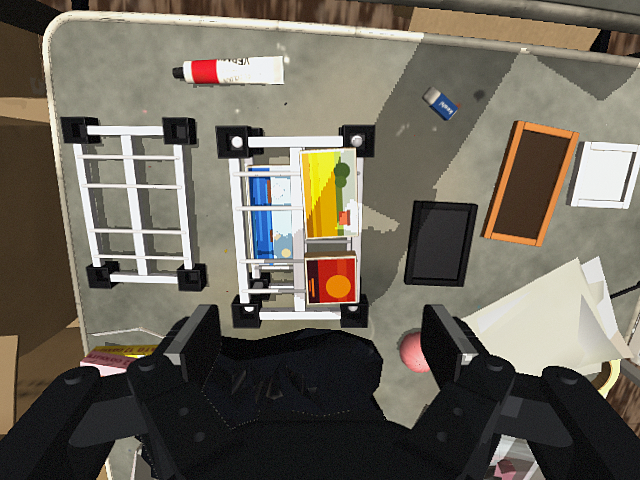

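The wrist view shows everything: small study about px (331,280), medium (330,195), shelf corner caps (237,142), (357,140), (348,308), (249,310). The spare base is on the left and the frames on the right.

```bash
python3 - <<'E'
from h import *
c=eyes.capture("wrist")
print("white",rect(c,mask(c,(0,0,150),(180,50,255),(563,135,640,212)),12))
print("brown",rect(c,mask(c,(5,130,90),(20,255,255),(475,110,585,250)),12))
print("black",rect(c,mask(c,(0,0,0),(180,255,60),(395,190,485,295)),12))
print("small",rect(c,mask(c,(0,120,100),(25,255,255),(298,245,362,310)),114), rect(c,mask(c,(170,120,100),(180,255,255),(298,245,362,310)),114))
m=mask(c,(12,60,70),(60,255,255),(296,145,362,246)); print("medium",rect(c,m,114))
for z,roi in((96,(210,115,385,330)),(26,(55,105,213,300))):
    print("corners",z,rect(c,mask(c,(0,0,0),(180,255,60),roi),z,6))
cv2.imwrite("pics/w2.png",cv2.resize(c["color"][110:330,50:390],None,fx=2.3,fy=2.3,interpolation=cv2.INTER_CUBIC))
E
```

```text
white [[376.2, 297.1, 90.9, 87.9, 5.6]]
brown [[401.3, 203.1, 145.3, 80.4, -5.2]]
black [[484.6, 101.9, 113.0, 81.6, 1.4]]
small [[500.1, -34.4, 46.7, 36.6, 6.5]] [[488.0, -54.1, 0.0, 0.0, 0.0]]
medium [[415.0, -50.2, 79.3, 43.3, 7.4]]
corners 96 [[373.3, -135.9, 44.7, 29.3, -86.4], [549.6, -123.1, 42.7, 41.5, -85.8], [531.0, -11.6, 62.3, 31.6, 3.9], [364.7, -26.1, 33.8, 29.2, -85.7], [510.6, -57.8, 48.3, 10.8, 6.5], [561.2, -163.7, 29.8, 11.3, 4.5]]
corners 26 [[366.3, -220.6, 37.4, 28.4, -86.7], [371.8, -336.8, 44.5, 29.0, -88.1], [545.5, -213.0, 38.5, 37.3, -85.6], [550.9, -328.4, 46.2, 36.2, -85.4], [504.7, -378.9, 171.4, 12.1, -0.5], [554.5, -387.1, 9.3, 7.0, -85.5]]
```

View pics/w2.png

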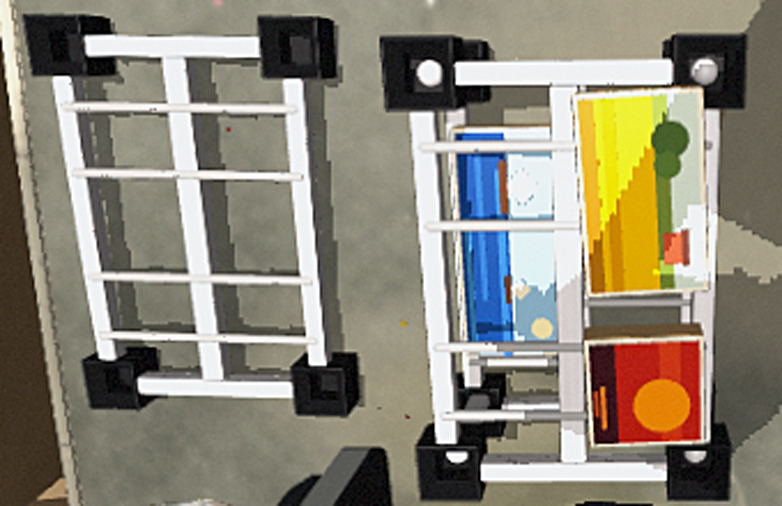

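```bash
python3 - <<'E'
from h import *
c=eyes.capture("wrist")
def quad(n,p,z):
    w=cast(c,np.array(p)/2.3+[50,110],z)[:,:2]
    print(n,w.mean(0).round(1),"sides",np.linalg.norm(w-np.roll(w,-1,0),axis=1).round(1),"yaw",[round(float(np.degrees(np.arctan2(*d[::-1]))),1) for d in (w[3]-w[0],w[2]-w[1])])
quad("small",[(584,342),(703,336),(708,441),(590,446)],114)
quad("medium",[(572,96),(703,88),(709,288),(587,297)],114)
quad("caps",[(429,73),(705,71),(695,456),(457,457)],96)
quad("bar",[(551,84),(584,84),(585,459),(562,461)],96)
quad("mouth spare",[(70,45),(297,45),(328,382),(122,384)],20)
E
```

```text
small [500.6 -39. ] sides [50.9 49.7 52.7 49.3] yaw [6.4, 8.5]
medium [414.8 -47.4] sides [51.3 81.3 51.4 82.2] yaw [7.5, 7.5]
caps [456.2 -75.2] sides [113.5 175.2 113.  175.3] yaw [4.5, 4.3]
bar [459.6 -75.4] sides [ 13.6 171.6  11.  172.6] yaw [4.4, 3.5]
mouth spare [ 460.9 -277.4] sides [118.  181.9 120.6 185.8] yaw [2.3, 3.1]
```

```bash
python3 - <<'E'
from h import *
go(502,-39,106,97)
E
```

```text
t 1.80 tcp [439.3 -54.2 300.4] yaw 94.2 grip 1.003 F [ 0.5 -0.4  0.2] -> shift [ 10.8  63.7 194.4] roll -0.47
```

Emit:
move_arm([
  [[6,32,40,-0.3,1],[11,63,80,-0.5,1],[11,63,120,-0.5,1],[11,63,150,-0.5,1],[11,63,175,-0.5,1],[11,63,188,-0.5,1],[11,63,194,-0.5,1],[11,63,194,-0.5,1],[11,63,194,-0.5,-1],[11,63,194,-0.5,-1],[11,63,194,-0.5,-1],[11,63,194,-0.5,-1]],
], squeeze=30)

```text
time_s: 3.3
eef_pos: [501.6, -38.9, 107.0]
ee_rot: [0.001, 0.662, 0.75, -0.0]
force: [-0.8, 0.6, 5.4]
grip_width: 0.597
```

```bash
python3 - <<'E'
from h import *
go(502,-39,106,97)
c=eyes.capture("wrist"); cv2.imwrite("pics/w3.png",c["color"])
E
```

```text
t 3.30 tcp [501.6 -38.9 107. ] yaw 97.2 grip 0.597 F [-0.8  0.6  5.4] -> shift [-0.1  0.3  1. ] roll 0.03
```

View pics/w3.png

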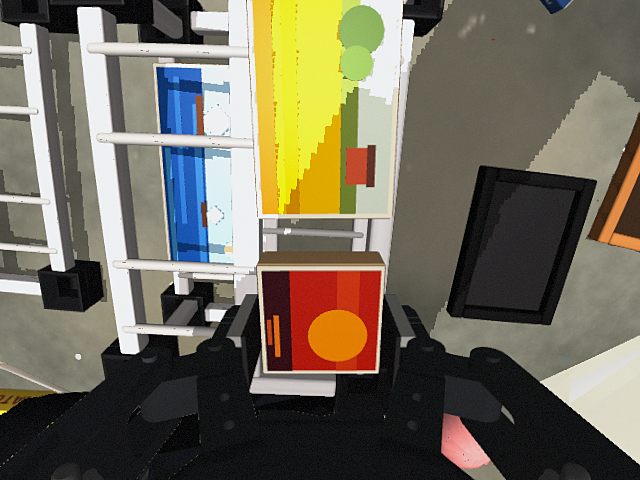

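```bash
python3 - <<'E'
from h import *
c=eyes.capture("wrist")
w=cast(c,[(259,267),(383,263),(383,374),(262,374)],114);print(w.round(1),w.mean(0))
w=cast(c,[(249,-1),(401,-1),(389,216),(258,218)],114);print("medium far end",w.round(1))
go(381,292,150,92)
E
```

```text
[[478.6 -66.2 114. ]
 [470.8 -17.8 114. ]
 [522.3  -8.3 114. ]
 [529.  -61.4 114. ]] [500.18015351 -38.39926208 114.        ]
medium far end [[386.3 -76.6 114. ]
 [380.1 -27.6 114. ]
 [451.8 -18.9 114. ]
 [458.8 -68.  114. ]]
t 3.40 tcp [501.7 -38.9 107. ] yaw 97.2 grip 0.602 F [-0.2  1.1  5.8] -> shift [343.3 -78.5 -43.5] roll 0.86
```

Emit:
move_arm([
  [[0,0,-10,0,-1],[0,0,-30,0,-1],[0,0,-60,0,-1],[30,-8,-80,0.1,-1],[75,-18,-90,0.2,-1],[125,-29,-90,0.4,-1],[175,-40,-90,0.5,-1],[225,-52,-90,0.6,-1],[275,-63,-90,0.7,-1],[320,-73,-90,0.8,-1],[343,-79,-90,0.9,-1],[343,-79,-90,0.9,-1]],
])

```text
time_s: 4.9
eef_pos: [379.8, 292.6, 196.8]
ee_rot: [0.001, 0.695, 0.719, -0.0]
force: [0.3, -0.2, -0.3]
grip_width: 0.6
```

```bash
python3 - <<'E'
from h import *
go(381,292,50,92)
c=eyes.capture("wrist"); cv2.imwrite("pics/w4.png",c["color"])
E
```

```text
t 4.90 tcp [379.8 292.6 196.8] yaw 91.9 grip 0.600 F [ 0.3 -0.2 -0.3] -> shift [ -0.4   1.  146.8] roll -0.02
```

View pics/w4.png

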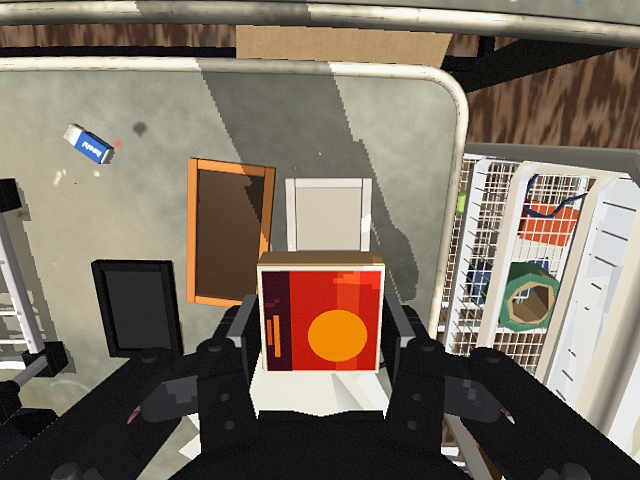

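```bash
python3 - <<'E'
from h import *
c=eyes.capture("wrist")
for n,p in dict(white=[(286,179),(371,178),(369,248),(289,249)],brown=[(190,158),(275,167),(188,300)],black=[(92,261),(172,261),(111,356),(179,355)]).items():
    w=cast(c,p,12); print(n,w.round(1).tolist())
w=cast(c,[(258,266),(383,265),(381,372),(262,373)],197+7);print(w.round(1),w.mean(0))
c=eyes.capture("top"); m=mask(c,(0,0,165),(180,40,255),(175,232,222,282))
print(rect(c,m,12))
E
```

```text
white [[342.6, 259.0, 12.0], [339.2, 336.8, 12.0], [406.5, 339.8, 12.0], [410.0, 262.2, 12.0]]
brown [[326.1, 171.8, 12.0], [332.1, 249.0, 12.0], [468.4, 158.5, 12.0]]
black [[429.1, 63.9, 12.0], [426.3, 146.1, 12.0], [540.6, 65.8, 12.0], [535.4, 142.6, 12.0]]
[[354.3 266.3 204. ]
 [352.3 315.6 204. ]
 [402.5 319.2 204. ]
 [404.7 266.8 204. ]] [378.44980793 291.9955898  204.        ]
[[362.5, 344.5, 75.5, 26.6, 3.6]]
```

Emit:
move_arm([
  [[8,2,40,-0.1,-1],[8,2,80,-0.1,-1],[8,2,120,-0.1,-1],[8,2,150,-0.1,-1],[8,2,165,-0.1,-1],[8,2,171,-0.1,-1],[8,2,175,-0.1,-1],[8,2,177,-0.1,-1],[8,2,178,-0.1,-1]],
])

```text
time_s: 6.18
eef_pos: [383.0, 298.9, 19.1]
ee_rot: [0.001, 0.693, 0.721, 0.0]
force: [-0.7, -0.4, -0.3]
grip_width: 0.591
```

```bash
python3 - <<'E'
from h import *
go(382.4,300,16,92.6)
c=eyes.capture("wrist"); cv2.imwrite("pics/w5.png",c["color"])
E
```

```text
t 6.17 tcp [383.  298.9  19.1] yaw 92.3 grip 0.591 F [-0.7 -0.4 -0.3] -> shift [ 1.1 -0.5  3.1] roll -0.05
```

View pics/w5.png

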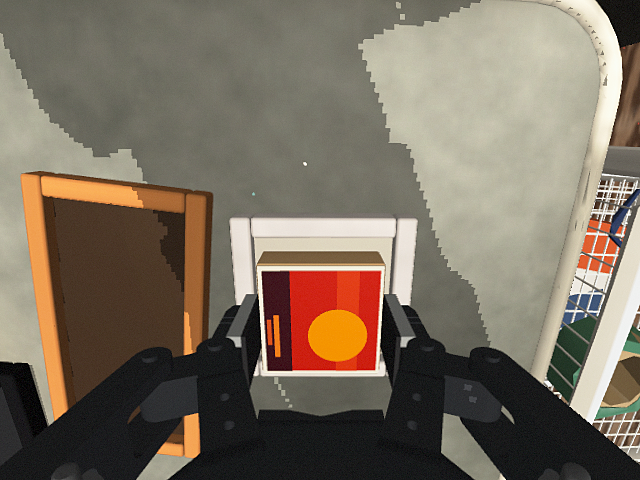

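The small study hangs centred between the white frame's side walls (frame px x 232–416, study 259–383). I'll check the x direction numerically.

```bash
python3 - <<'E'
from h import *
c=eyes.capture("wrist")
w=cast(c,[(231,218),(416,218)],12);print(w.round(1))
w=cast(c,[(258,266),(383,265),(381,372),(262,373)],27);print(w.round(1),w.mean(0))
E
```

```text
[[341.4 259.6  12. ]
 [338.3 337.4  12. ]]
[[356.7 273.4  27. ]
 [354.3 322.4  27. ]
 [404.2 326.4  27. ]
 [406.8 274.4  27. ]] [380.52230337 299.1323597   27.        ]
```

Emit:
move_arm([
  [[0,0,1.5,0,-1],[0,0,3,0,-1],[0,0,3,0,0.45],[0,0,3,0,0.45],[0,0,3,0,0.45],[0,0,-10,0,0.45],[0,0,-50,0,0.45],[0,0,-110,0,0.45],[0,0,-170,0,1]],
])

```text
time_s: 7.4
eef_pos: [382.2, 298.9, 191.7]
ee_rot: [0.001, 0.693, 0.721, 0.0]
force: [0.9, 1.3, 0.8]
grip_width: 0.909
```

```bash
python3 - <<'E'
from h import *
c=eyes.capture("wrist"); cv2.imwrite("pics/w6.png",c["color"])
go(414.5,-48,180,97.3)
E
```

```text
t 7.45 tcp [384.8 300.3 199.4] yaw 92.4 grip 0.988 F [2.2 1.4 9.8] -> shift [-349.3   15.1   18.2] roll -0.82
```

View pics/w6.png

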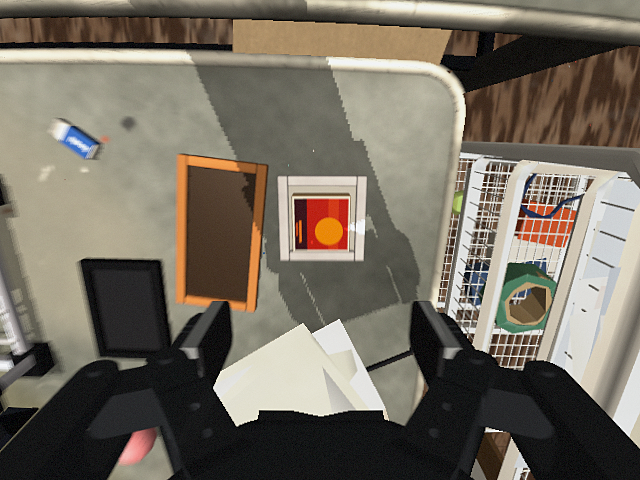

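Emit:
move_arm([
  [[-50,2,0,-0.1,1],[-105,5,0,-0.2,1],[-160,7,0,-0.4,1],[-215,10,0,-0.5,1],[-270,12,0,-0.6,1],[-320,14,5,-0.8,1],[-349,15,20,-0.8,1],[-349,15,50,-0.8,1],[-349,15,75,-0.8,1],[-349,15,84,-0.8,1],[-349,15,84,-0.8,1]],
])

```text
time_s: 8.82
eef_pos: [415.4, -47.4, 114.6]
ee_rot: [0.004, 0.662, 0.75, 0.006]
force: [0.1, -0.1, 0.3]
grip_width: 0.998
```

```bash
python3 - <<'E'
from h import *
go(414.5,-48,107,97.3)
E
```

```text
t 8.82 tcp [415.4 -47.4 114.6] yaw 97.2 grip 0.998 F [ 0.1 -0.1  0.3] -> shift [-0.5 -1.1  7.6] roll -0.02
```

Emit:
move_arm([
  [[0,-1,5,0,1],[0,-1,8,0,1],[0,-1,8,0,-1],[0,-1,8,0,-1],[0,-1,8,0,-1],[0,-1,8,0,-1],[0,-1,0,0,-1],[0,-1,-25,0,-1],[0,-1,-60,0,-1],[0,-1,-70,0,-1],[0,-1,-70,0,-1]],
], squeeze=30)

```text
time_s: 10.2
eef_pos: [413.4, -47.8, 184.5]
ee_rot: [0.004, 0.662, 0.75, 0.006]
force: [-0.5, 1.0, -1.0]
grip_width: 0.596
```

```bash
python3 - <<'E'
from h import *
go(486,102,185,91.5)
c=eyes.capture("wrist"); cv2.imwrite("pics/w7.png",c["color"])
E
```

```text
t 10.20 tcp [413.4 -47.8 184.5] yaw 97.2 grip 0.596 F [-0.5  1.  -1. ] -> shift [139.6  90.7   1.1] roll 0.94
```

View pics/w7.png

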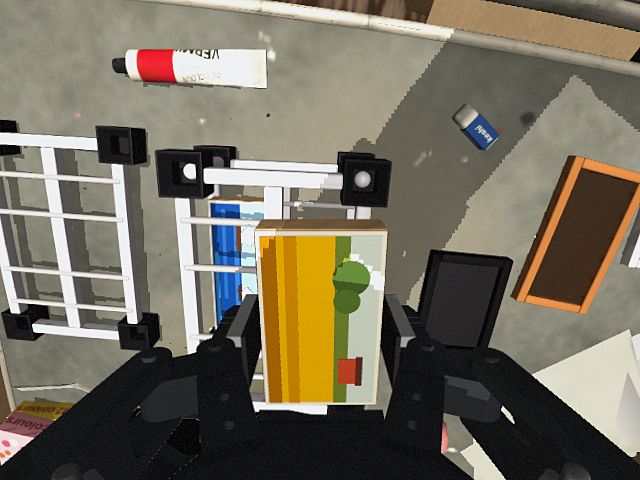

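The medium study is held level, with corners about (256,234), (387,232), (376,403), (263,404).

```bash
python3 - <<'E'
from h import *
c=eyes.capture("wrist")
w=cast(c,[(256,234),(387,232),(376,403),(263,404)],185+7);print(w.round(1),w.mean(0))
w=cast(c,[(429,250),(513,258),(492,350),(420,343)],12);print(w.round(1).tolist(),w.mean(0))
E
```

```text
[[376.  -76.9 192. ]
 [369.1 -27.7 192. ]
 [449.3 -17.5 192. ]
 [456.1 -68.5 192. ]] [412.59479046 -47.65259731 192.        ]
[[427.9, 57.9, 12.0], [425.8, 140.7, 12.0], [528.6, 149.7, 12.0], [528.6, 71.4, 12.0]] [477.74038538 104.91238652  12.        ]
```

Emit:
move_arm([
  [[35,23,-5,0.3,-1],[75,48,-5,0.5,-1],[115,75,-5,0.8,-1],[140,91,5,1,-1],[140,91,40,1,-1],[140,91,80,1,-1],[140,91,115,1,-1],[140,91,135,1,-1],[140,91,140,1,-1],[140,91,140,1,-1]],
])

```text
time_s: 11.55
eef_pos: [487.4, 103.3, 45.1]
ee_rot: [0.002, 0.7, 0.714, 0.006]
force: [0.8, -0.6, -0.8]
grip_width: 0.596
```

```bash
python3 - <<'E'
from h import *
go(486.3,102,19,91.4)
c=eyes.capture("wrist"); cv2.imwrite("pics/w8.png",c["color"])
E
```

```text
t 11.55 tcp [487.4 103.3  45.1] yaw 91.2 grip 0.596 F [ 0.8 -0.6 -0.8] -> shift [-1.4 -1.4 26.1] roll -0.04
```

View pics/w8.png

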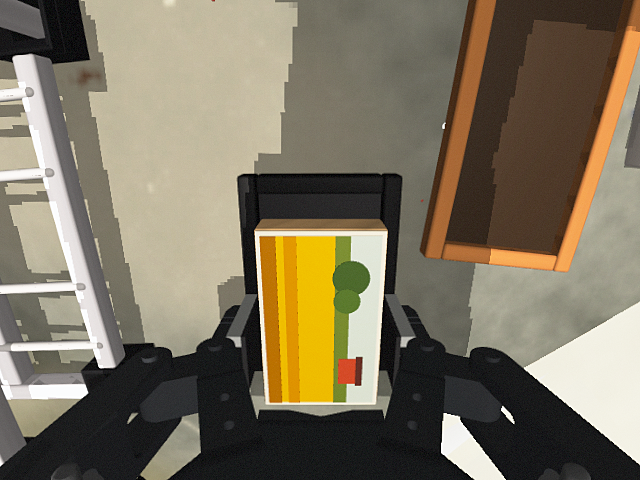

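```bash
python3 - <<'E'
from h import *
c=eyes.capture("wrist")
w=cast(c,[(238,176),(402,176)],12);m=w.mean(0);print(w.round(1).tolist(),m+[56,1.3,0])
w=cast(c,[(256,233),(387,232),(376,403),(263,404)],45+7);print(w.round(1),w.mean(0))
E
```

```text
[[431.1, 62.9, 12.0], [429.6, 141.7, 12.0]] [486.36281934 103.60997775  12.        ]
[[447.8  77.8  52. ]
 [446.5 128.2  52. ]
 [528.4 129.9  52. ]
 [529.8  77.8  52. ]] [488.12737821 103.40350023  52.        ]
```

Emit:
move_arm([
  [[0,-1.5,10,0,-1],[0,-1.5,18,0,-1],[0,-1.5,24,0,-1],[0,-1.5,27,0,-1],[0,-1.5,29,0,-1],[0,-1.5,29,0,-1],[0,-1.5,29,0,0.45],[0,-1.5,29,0,0.45],[0,-1.5,29,0,0.45],[0,-1.5,15,0,0.45],[0,-1.5,-30,0,0.45],[0,-1.5,-80,0,0.45]],
])

```text
time_s: 13.15
eef_pos: [484.9, 102.9, 127.7]
ee_rot: [0.003, 0.7, 0.714, 0.006]
force: [-0.0, 0.2, -0.6]
grip_width: 0.722
```

```bash
python3 - <<'E'
from h import *
go(461,-76,180,94)
E
```

```text
t 13.15 tcp [484.9 102.9 127.7] yaw 91.2 grip 0.722 F [-0.   0.2 -0.6] -> shift [-178.1  -26.9  -53.5] roll -0.47
```

Emit:
move_arm([
  [[-10,0,-50,0,0.45],[-50,-8,-90,-0.1,0.45],[-100,-14,-102,-0.3,0.45],[-150,-16,-102,-0.4,0.45],[-178,-16,-102,-0.5,0.45],[-178,-16,-102,-0.5,0.45],[-178,-16,-102,-0.5,0.45]],
])

```text
time_s: 14.02
eef_pos: [471.2, -75.2, 229.1]
ee_rot: [0.003, 0.681, 0.732, 0.006]
force: [0.3, 0.8, 0.2]
grip_width: 0.725
```

```bash
python3 - <<'E'
from h import *
go(461,-76,180,94)
c=eyes.capture("wrist"); cv2.imwrite("pics/w9.png",c["color"])
E
```

```text
t 14.03 tcp [471.2 -75.2 229.1] yaw 94.2 grip 0.725 F [0.3 0.8 0.2] -> shift [ -0.2 -10.9  49. ] roll 0.03
```

View pics/w9.png

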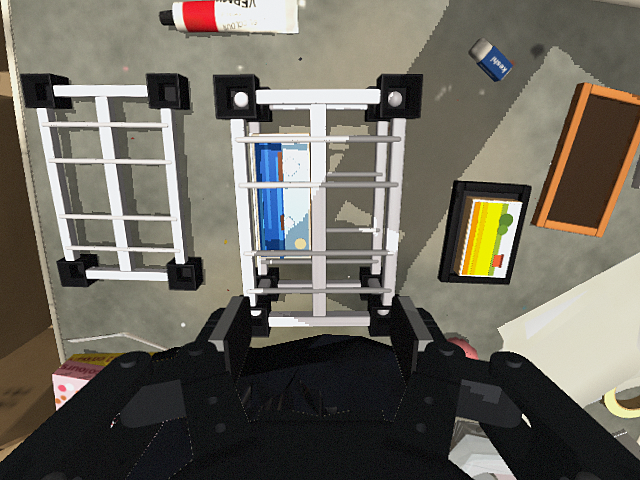

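```bash
python3 - <<'E'
from h import *
c=eyes.capture("wrist")
w=cast(c,[(319,139),(319,185),(320,254),(320,292)],92);print(w.round(1).tolist(),w.mean(0))
w=cast(c,[(319,104),(320,318)],96);print("bar ends",w.round(1).tolist(),w.mean(0), np.degrees(np.arctan2(*(w[1]-w[0])[1::-1])))
w=cast(c,[(235,78),(401,77),(388,329),(252,331)],96);print("outer",w.round(1).tolist())
w=cast(c,[(101,98),(127,271)],26);print("spare bar",w.round(1).tolist(),w.mean(0), np.degrees(np.arctan2(*(w[1]-w[0])[1::-1])))
w=cast(c,[(97,125),(106,161),(117,217),(122,249)],24);print(w.round(1).tolist(),w.mean(0))
E
```

```text
[[398.9, -80.5, 92.0], [433.4, -78.0, 92.0], [490.4, -73.1, 92.0], [525.1, -70.6, 92.0]] [461.94752393 -75.56267012  92.        ]
bar ends [[374.5, -82.3, 96.0], [548.1, -68.9, 96.0]] [461.28552499 -75.60615123  96.        ] 4.424718999336921
outer [[361.2, -143.1, 96.0], [351.8, -25.5, 96.0], [555.0, -8.0, 96.0], [565.5, -128.0, 96.0]]
spare bar [[376.4, -283.5, 26.0], [547.8, -274.4, 26.0]] [ 462.10549593 -278.92830636   26.        ] 3.032149195419555
[[400.7, -290.9, 24.0], [434.0, -285.5, 24.0], [489.6, -280.1, 24.0], [524.0, -278.4, 24.0]] [ 462.06730975 -283.71536627   24.        ]
```

```bash
python3 - <<'E'
from h import *
go(462,-75.6,79,94.4)
E
```

```text
t 14.12 tcp [471.2 -74.9 228.9] yaw 94.2 grip 0.722 F [ 1.   0.3 -0.1] -> shift [ -0.6 -11.2 149.8] roll -0.03
```

Emit:
move_arm([
  [[-0.5,-11,50,0,0.45],[-0.5,-11,90,0,0.45],[-0.5,-11,120,0,0.45],[-0.5,-11,140,0,0.45],[-0.5,-11,150,0,0.45],[-0.5,-11,150,0,0.45],[-0.5,-11,150,0,-1],[-0.5,-11,150,0,-1],[-0.5,-11,150,0,-1],[-0.5,-11,150,0,-1],[-0.5,-11,150,0,-1],[-0.5,-11,150,0,-1]],
], squeeze=80)

```text
time_s: 15.62
eef_pos: [462.6, -75.7, 79.3]
ee_rot: [0.004, 0.681, 0.733, 0.006]
force: [-0.5, -0.7, 6.5]
grip_width: 0.124
```

```bash
python3 - <<'E'
from h import *
go(462,-75.6,79,94.4); s=sense(); print(s["ee_rot"],s["wrist_torque"])
E
```

```text
t 15.62 tcp [462.6 -75.7  79.3] yaw 94.2 grip 0.124 F [-0.5 -0.7  6.5] -> shift [ 0.1 -0.6  0.3] roll -0.03
[0.00356844 0.68050708 0.73270452 0.00643867] [-0.00567843  0.1249275   0.01945984]
```

Emit:
move_arm([
  [[0,0,-4,0,-1],[0,0,-9,0,-1],[0,0,-15,0,-1],[0,0,-22,0,-1],[0,0,-32,0,-1],[0,0,-45,0,-1],[0,0,-60,0,-1],[0,0,-65,0,-1],[0,0,-65,0,-1]],
])

```text
time_s: 16.75
eef_pos: [461.7, -76.0, 144.6]
ee_rot: [0.004, 0.681, 0.733, 0.007]
force: [-0.1, 0.0, -3.0]
grip_width: 0.125
```

```bash
python3 - <<'E'
from h import *
go(462.6,-281.7,144,92.8); s=sense(); print(s["ee_rot"],s["wrist_torque"])
c=eyes.capture("wrist"); cv2.imwrite("pics/w10.png",c["color"])
E
```

```text
t 16.75 tcp [461.7 -76.  144.6] yaw 94.2 grip 0.125 F [-0.1  0.  -3. ] -> shift [-205.2  -14.3   -0.3] roll 0.24
[0.00381646 0.68051862 0.73269176 0.00652833] [ 0.01360786  0.05454826 -0.0230249 ]
```

View pics/w10.png

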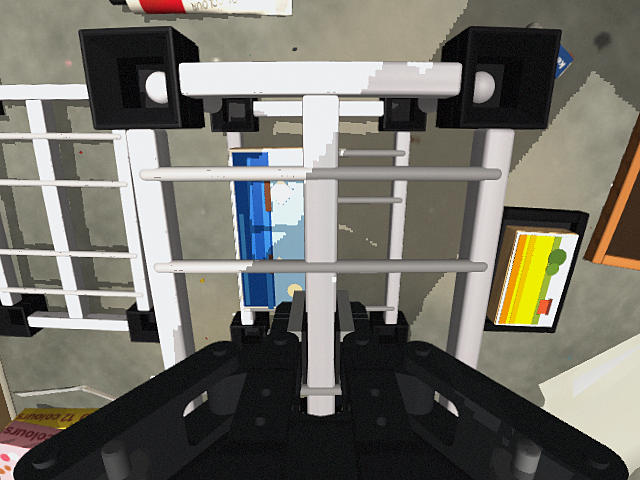

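Emit:
move_arm([
  [[-20,-1,0,0,-1],[-55,-4,0,0.1,-1],[-95,-7,0,0.1,-1],[-135,-9,0,0.2,-1],[-170,-12,0,0.2,-1],[-195,-14,0,0.3,-1],[-205,-14,0,0.3,-1],[-205,-14,0,0.3,-1],[-205,-14,0,0.3,-1]],
])

```text
time_s: 17.92
eef_pos: [462.8, -280.3, 143.2]
ee_rot: [0.003, 0.692, 0.722, 0.007]
force: [0.8, -0.6, -3.3]
grip_width: 0.121
```

```bash
python3 - <<'E'
from h import *
go(462.6,-281.7,144,92.6); s=sense()
c=eyes.capture("wrist"); cv2.imwrite("pics/w11.png",c["color"])
t=eyes.capture("top"); cv2.imwrite("pics/t11.png",t["color"])
E
```

```text
t 17.93 tcp [ 462.8 -280.3  143.2] yaw 92.5 grip 0.121 F [ 0.8 -0.6 -3.3] -> shift [-1.4 -0.3 -0.8] roll -0.02
```

View pics/w11.png

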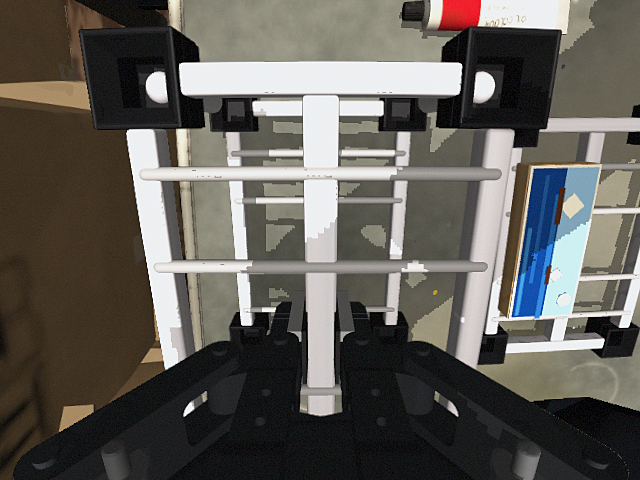

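Under the held shelf the spare base appears at the same pixels as the loaded base did just after the lift: rods at rows 153 and 201, corner blocks at (250,325) and (388,325). So the shelf is lined up to about 1 mm.

Emit:
move_arm([
  [[0,0,10,0,-1],[0,0,22,0,-1],[0,0,32,0,-1],[0,0,38,0,-1],[0,0,42,0,-1],[0,0,46,0,-1],[0,0,49,0,-1],[0,0,52,0,-1],[0,0,52,0,-1]],
])

```text
time_s: 19.15
eef_pos: [463.5, -280.2, 91.2]
ee_rot: [0.003, 0.692, 0.722, 0.006]
force: [0.4, 0.4, -2.3]
grip_width: 0.122
```

```bash
python3 - <<'E'
from h import *
go(462.6,-281.7,79.3,92.6); s=sense(); print(s["wrist_torque"],s["force"])
E
```

```text
t 19.15 tcp [ 463.5 -280.2   91.2] yaw 92.5 grip 0.122 F [ 0.4  0.4 -2.3] -> shift [-1.5 -1.1 11.8] roll -0.02
[-0.03061903  0.03785953 -0.04080355] [ 0.35276347  0.42726871 -2.26835366]
```

Emit:
move_arm([
  [[0,0,2,0,-1],[0,0,4,0,-1],[0,0,6,0,-1],[0,0,8,0,-1],[0,0,10,0,-1],[0,0,11.5,0,-1],[0,0,12.5,0,-1],[0,0,12.5,0,-1]],
])

```text
time_s: 20.15
eef_pos: [463.7, -280.2, 79.4]
ee_rot: [0.003, 0.692, 0.722, 0.006]
force: [-2.1, 2.7, 5.4]
grip_width: 0.122
```

```bash
python3 - <<'E'
from h import *
go(462.6,-281.7,79.3,92.6); s=sense(); print(s["wrist_torque"],s["force"])
E
```

```text
t 20.15 tcp [ 463.7 -280.2   79.4] yaw 92.5 grip 0.122 F [-2.1  2.7  5.4] -> shift [-1.5 -1.2  0.1] roll -0.02
[ 0.30649475  0.4238695  -0.02728134] [-2.06989158  2.73091104  5.37185432]
```

Emit:
move_arm([
  [[0,0,0,0,0.3],[0,0,0,0,0.3],[0,0,0,0,0.3],[0,0,0,0,0.3],[0,0,-10,0,0.3],[0,0,-40,0,0.3],[0,0,-90,0,0.3],[0,0,-140,0,0.5],[30,-20,-150,0,1],[80,-20,-150,0,1],[120,-20,-150,0,1],[120,-20,-150,0,1]],
])

```text
time_s: 21.65
eef_pos: [436.4, -160.0, 230.6]
ee_rot: [0.004, 0.691, 0.723, 0.007]
force: [-0.1, -0.7, 0.0]
grip_width: 1.002
```

```bash
python3 - <<'E'
from h import *
go(462.6,-120,180,94)
c=eyes.capture("wrist"); cv2.imwrite("pics/w12.png",c["color"])
E
```

```text
t 21.65 tcp [ 436.4 -160.   230.6] yaw 92.7 grip 1.002 F [-0.1 -0.7  0. ] -> shift [38.6 27.3 51.1] roll -0.22
```

View pics/w12.png

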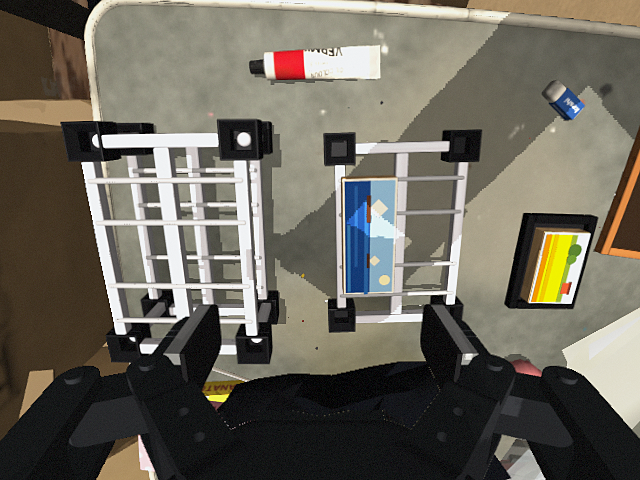

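```bash
python3 - <<'E'
from h import *
c=eyes.capture("wrist")
w=cast(c,[(342,179),(396,178),(394,293),(344,294)],44);print(w.round(1).tolist(),w.mean(0),np.degrees(np.arctan2(*((w[2]+w[3]-w[0]-w[1])[1::-1]))))
x,y=w.mean(0)[:2]
go(x+1.5,y,55,94)
for p,z in (((243,140),(257,342),(118,344),(95,140)),80),:
    w=cast(c,p,z); print("caps",w.round(1).tolist(),w.mean(0))
E
```

```text
[[399.7, -142.3, 44.0], [396.5, -92.6, 44.0], [512.8, -81.6, 44.0], [516.0, -132.7, 44.0]] [ 456.24744592 -112.29597779   44.        ] 5.058519165024585
t 21.75 tcp [ 436.6 -162.2  230.2] yaw 92.5 grip 1.003 F [-0.1  0.7  0.4] -> shift [ 48.3  20.7 175.7] roll -0.25
caps [[367.9, -225.0, 80.0], [552.7, -216.1, 80.0], [562.5, -352.0, 80.0], [371.8, -344.9, 80.0]] [ 463.73298881 -284.49088741   80.        ]
```

Emit:
move_arm([
  [[20,8,20,-0.2,1],[48,20,60,-0.4,1],[48,20,110,-0.4,1],[48,20,150,-0.4,1],[48,20,175,-0.4,1],[48,20,188,-0.4,1],[48,20,193,-0.4,1],[48,20,193,-0.4,1],[48,20,193,-0.4,-1],[48,20,193,-0.4,-1],[48,20,193,-0.4,-1],[48,20,193,-0.4,-1]],
], squeeze=35)

```text
time_s: 23.25
eef_pos: [457.6, -112.8, 38.5]
ee_rot: [0.005, 0.676, 0.737, 0.006]
force: [-1.6, -0.9, 6.4]
grip_width: 0.596
```

```bash
python3 - <<'E'
from h import *
go(403,202,150,84.8)
c=eyes.capture("wrist"); cv2.imwrite("pics/w13.png",c["color"])
E
```

```text
t 23.25 tcp [ 457.6 -112.8   38.5] yaw 94.9 grip 0.596 F [-1.6 -0.9  6.4] -> shift [ 318.5  -25.6 -111.4] roll 1.69
```

View pics/w13.png

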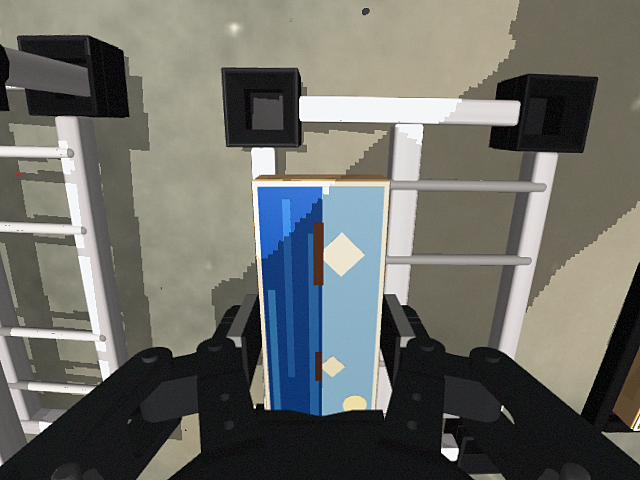

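```bash
python3 - <<'E'
from h import *
c=eyes.capture("wrist")
w=cast(c,[(253,186),(389,181)],45.5);print(w.round(1).tolist(),w.mean(0)+59*np.array([np.cos(.087),np.sin(.087),0]))
E
```

```text
[[401.5, -142.3, 45.5], [395.4, -92.9, 45.5]] [ 457.21341433 -112.51748159   45.5       ]
```

Emit:
move_arm([
  [[0,0,-10,0,-1],[0,0,-40,0,-1],[0,0,-75,0,-1],[30,-2,-100,0.2,-1],[80,-6,-100,0.4,-1],[130,-10,-100,0.7,-1],[180,-14,-100,1,-1],[230,-18,-100,1.2,-1],[280,-22,-100,1.5,-1],[318,-26,-90,1.7,-1],[318,-26,-75,1.7,-1],[318,-26,-65,1.7,-1]],
])

```text
time_s: 24.85
eef_pos: [403.1, 201.8, 103.5]
ee_rot: [0.004, 0.739, 0.674, 0.007]
force: [0.8, 0.1, -1.7]
grip_width: 0.599
```

```bash
python3 - <<'E'
from h import *
go(403,202,19,84.8)
c=eyes.capture("wrist"); cv2.imwrite("pics/w14.png",c["color"])
E
```

```text
t 24.85 tcp [403.1 201.8 103.5] yaw 84.8 grip 0.599 F [ 0.8  0.1 -1.7] -> shift [-0.2 -1.4 84.5] roll -0.00
```

```bash
cat > lf.py <<'E'
from h import *
c=eyes.capture("wrist"); s=sense(); tz=s["eef_pos"][2]
m=cv2.inRange(cv2.cvtColor(c["color"],cv2.COLOR_BGR2HSV),(5,130,90),(20,255,255)); m[330:]=0
m=cv2.morphologyEx(m,cv2.MORPH_OPEN,np.ones((3,3)))
ys,xs=np.nonzero(m); print("px bbox",xs.min(),xs.max(),ys.min(),ys.max(),len(xs))
r=rect(c,m,12,3); print("orange blobs",r)
x,y,a,b,t=r[0]
w=cast(c,np.c_[xs,ys],12)[:,:2]; u=np.array([np.cos(np.radians(-5.2)),np.sin(np.radians(-5.2))]); v=np.array([-u[1],u[0]])
al,ac=w@u,w@v
al0,ac0,ac1=np.percentile(al,.3),np.percentile(ac,.3),np.percentile(ac,99.7)
print("width",ac1-ac0,"centre",u*(al0+73)+v*(ac0+ac1)/2)
print("study near it should be", s["eef_pos"], "yaw",yaw())
E
python3 lf.py; python3 - <<'E'
from h import *
c=eyes.capture("top"); print("white->", rect(c,mask(c,(0,120,120),(15,255,255),(180,235,222,282)),23)); print("brown top",rect(c,mask(c,(5,100,90),(20,255,255),(215,210,268,290)),12,3))
E
```

```text
px bbox 151 639 131 244 3342
orange blobs [[340.6, 208.6, 79.5, 22.9, 84.7], [369.5, 315.5, 19.6, 9.4, 2.5], [405.4, 316.7, 9.8, 6.4, -87.1]]
width 322.9052005937249 centre [403.23777412 259.64261664]
study near it should be [403.01681728 201.22147274 103.1308485 ] yaw 84.70360109648568
white-> []
brown top [[364.7, 169.6, 69.7, 9.3, -5.3], [453.8, 166.2, 36.7, 19.4, 2.3]]
```

```bash
python3 - <<'E'
from h import *
go(402.3,203,18,84.7)
E
```

```text
t 25.00 tcp [403.4 201.2 103.7] yaw 84.7 grip 0.594 F [-0.1  0.  -1.2] -> shift [ 1.3 -2.5 85.7] roll -0.00
```

Emit:
move_arm([
  [[1,-2.5,20,0,-1],[1,-2.5,42,0,-1],[1,-2.5,60,0,-1],[1,-2.5,70,0,-1],[1,-2.5,77,0,-1],[1,-2.5,81,0,-1],[1,-2.5,83,0,-1],[1,-2.5,83,0,-1]],
])

```text
time_s: 26.0
eef_pos: [402.4, 202.7, 20.9]
ee_rot: [0.004, 0.739, 0.674, 0.007]
force: [0.7, -0.5, -1.5]
grip_width: 0.593
```

```bash
python3 lf.py; python3 - <<'E'
from h import *
go(402.3,203,17.5,84.7)
E
```

```text
px bbox 62 590 132 304 11057
orange blobs [[364.9, 206.4, 79.4, 72.0, 84.7], [371.1, 318.6, 20.8, 10.1, 2.0], [407.9, 320.1, 9.9, 7.4, -86.7]]
width 160.51723548853423 centre [405.3784224  243.49421013]
study near it should be [402.4087022 202.7372038  20.9097587] yaw 84.69092005301718
t 26.05 tcp [402.4 202.7  20.9] yaw 84.7 grip 0.596 F [-0.2  0.1 -3. ] -> shift [ 0.2 -0.2  3.4] roll -0.00
```

Emit:
move_arm([
  [[0,0,1.5,0,-1],[0,0,3,0,-1],[0,0,4,0,-1],[0,0,4,0,-1],[0,0,4,0,0.45],[0,0,4,0,0.45],[0,0,4,0,0.45],[0,0,-10,0,0.45],[0,0,-60,0,0.45],[0,0,-115,0,0.45],[0,40,-175,0,0.45],[0,40,-190,0,0.45]],
])

```text
time_s: 27.55
eef_pos: [441.1, 198.3, 215.5]
ee_rot: [0.006, 0.739, 0.673, 0.009]
force: [-0.8, 0.1, -0.6]
grip_width: 0.727
```

```bash
python3 - <<'E'
from h import *
go(402.3,203,17.5,84.7)
c=eyes.capture("wrist"); t=eyes.capture("top"); cv2.imwrite("pics/w15.png",c["color"])
P=project(c,[[402,203,12],[381,300,12],[486,103,12]]); print("frames at px",P.round(0).tolist())
def roi(p,h): return tuple(int(max(0,v)) for v in (p[0]-h,p[1]-h,p[0]+h,p[1]+h))
print("brown",rect(c,mask(c,(5,130,90),(20,255,255),roi(P[0],95)),12,1))
print("blue",rect(c,mask(c,(90,60,60),(120,255,255),roi(P[0],70)),23,2))
print("red",rect(c,mask(c,(0,150,110),(25,255,255),roi(P[1],50)),23,1))
print("white",rect(c,mask(c,(0,0,130),(180,40,255),roi(P[1],60)),12,1))
Q=project(t,[[402,203,12],[381,300,12],[486,103,12],[462,-282,96]]);print(Q.round(0).tolist())
print("top: brown",rect(t,mask(t,(5,100,90),(20,255,255),roi(Q[0],38)),12),"blue",rect(t,mask(t,(90,60,60),(120,255,255),roi(Q[0],30)),23,1))
print("top: black",rect(t,mask(t,(0,0,0),(180,255,75),roi(Q[2],28)),12),"yellow",rect(t,mask(t,(20,60,90),(60,255,255),roi(Q[2],26)),23))
print("top: shelf corners",rect(t,mask(t,(0,0,0),(180,255,60),roi(Q[3],55)),96,5))
E
```

```text
t 27.55 tcp [441.1 198.3 215.5] yaw 84.7 grip 0.727 F [-0.8  0.1 -0.6] -> shift [-1.000e-01 -4.310e+01  1.971e+02] roll -0.01
frames at px [[320.0, 172.0], [420.0, 140.0], [232.0, 262.0]]
brown [[401.3, 203.3, 145.5, 79.9, -5.2]]
blue [[402.3, 202.9, 115.3, 46.9, -5.3], [415.5, 241.4, 1.9, 0.0, -3.3]]
red [[381.4, 305.1, 46.8, 36.3, 2.1]]
white [[376.0, 305.4, 106.5, 100.7, 2.0]]
[[240.0, 250.0], [199.0, 258.0], [283.0, 217.0], [451.0, 225.0]]
top: brown [[401.2, 179.5, 145.1, 36.9, -5.8]] blue [[411.1, 184.4, 93.5, 19.2, 2.6]]
top: black [[487.3, 102.4, 110.9, 77.7, 1.7]] yellow [[488.8, 98.8, 77.8, 42.9, 1.2]]
top: shelf corners [[469.3, -387.1, 250.4, 41.6, 0.3], [366.6, -218.2, 43.0, 33.4, -88.8], [542.6, -210.0, 46.5, 43.9, 1.4], [551.3, -325.1, 54.0, 39.7, -88.5], [371.2, -333.7, 50.7, 33.5, -88.8]]
```

```bash
python3 - <<'E'
from rig import ctrl, sense
print(sense()["time_s"], ctrl.finish_job())
E
```

```text
the job is handed in; nothing more can be done
27.65 None
```

The job is handed in at 27.7 s of the 115 s allowed. Each study was set into the frame for its size, face up throughout, and the shelf is plugged into the spare base. `finish_job` gave no verdict.

| Item | Last check |
|---|---|
| Large study | About 1 mm and 0.1° from the frame's centre and direction in the last wrist view. No contact force 3 mm above the set-down height; I had used all 16 pictures, so I checked this one by colour masks only. |
| Medium study | Flat in the recess in two pictures. The top view puts its centre within about 2 mm of the frame's, after allowing for its pale strip. |
| Small study | About 1.5 mm off centre just before release, and flat in the recess in the picture after. |
| Shelf | Gripper height at release was 79.4 mm, against 79.3 mm when the shelf was seated in the loaded base, with about 5 N of upward floor contact. |

**Less certain checks:**
- Wrist-camera lengths on the raised parts read about 3% short. Gripper-relative positions still agreed to 1–2 mm.
- The white frame's outline could not be separated cleanly by colour, so it was measured from its near edge instead.
- One shelf-centre reading, from hand-picked pixels, was 4 mm off in y. I judged it a bad pick, and the shelf went into all four sockets with almost no side force.
- I did not measure the shelf's level separately after releasing it.

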